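# Weigh the deep parts basket on the hook balance

## Robot

A 6-joint arm with a two-finger parallel gripper is mounted at the origin on a cart in front of the work surface, level with it; the furniture and walls round the work are solid. World frame = base frame: x ahead of the robot, y to its left, z up, the work surface at z = 0. Lengths are in m, angles in rad, forces in N, time in s.
With the tool pointing down it reaches from about 0.275 to 0.825 m from the base axis. Payload 4.9 kg.
Tool frame: the origin (TCP) lies midway between the tips of the shut fingers; the grasp point (between the pads) lies 19 mm behind it (grip_point_offset is the distance from the TCP to the grasp point, in m); z points along the fingers, y is the line along which they close (so a half turn about z gives the same grasp; the last joint's range is limited). The gripper opens to 85 mm and grips with 20 to 120 N. Pads are 22 mm wide; open, the fingers measure 114 mm over their backs; the gripper's body (76 mm by 85 mm) begins 54 mm behind the grasp point. The pads swing forward as they close: fully open they stand 13 mm farther back than shut.
Start: joints at [1.158, 0.326, -0.193, 1.052, 0, 1.437], TCP at [0.151, 0.529, 0.231] pointing down, gripper open.
Joint ranges: [-2.65, 2.65], [-0.97, 1.79], [-1.3, 1.35], [-1.93, 2.1], [-1.47, 1.37], [-3.14, 3.14]. Speed limits (rad/s): [2.57, 2.57, 3.14, 3.14, 3.14, 3.14].

## Interface

Orientations are given as a rotation vector (axis times angle).
In Python, from cell import * gives the robot as it stands. Calls block until the motion is done:
- movep(position, orientation): joint-space move of the TCP to a pose.
- move_l(position, velocity=0.15, rot=None, until_force=None): straight line of the TCP; rot=None keeps the orientation; velocity is the mean speed in m/s. With until_force (N) it stops when the force on the tool has changed by that much, and returns True; else False.
- set_joints(angles): joint-space move.
- let_go() and grab(newtons=None): open the fingers fully, or close them until they stop; newtons is the grip in N (None keeps the last).
- sleep(seconds).
- ik(position, orientation): joint angles nearest the present ones, or None.
- get_state(): the state.
- grab_frame(name): name is "side" or "top" or "wrist"; returns a dict with "img" (420x560x3 uint8, red, green, blue), "fx", "fy", "cx", "cy" (pixels), "k1" (the pictures are not rectified: a ray, as slopes to the right and down, at radius r is drawn at 1 + k1 r^2 times it, then the intrinsics apply), "cam_to_world" (4x4, takes a point from camera to world coordinates); the wrist camera has in their place "T_tool_cam" (4x4, takes a point from camera to tool coordinates, whose origin is the TCP and whose axes are the flange's). Camera axes: x right, y down, z forward; pixel columns grow to the right and rows downward; lengths in m; the calibration is good to about 2 mm. A picture is of the moment at which its call begins: read the wrist's pose just before it. There is no depth.
A pose or a line that the arm cannot do raises MotionError and nothing moves.
- sign_off(): hands the job in; it is judged then, once.
Trained networks look in the newest picture that a camera, given by its name, has taken for a name from the list of things; names that differ only in an ending like _2 or _b are one class to them, and where a whole thing is asked for, a point or a joint stands for the part that bears it (a point fixed in the world has none). Each returns a list of dicts, best first, with "score" (0 to 1); they miss things now and then, are a little off and sometimes report something else, mostly with a low value. They report only what shows in the picture. A call takes as long as a camera call.
- spot_in(camera, name): "centre" ([column, row] in pixels, amid what is visible of it).
- silhouettes(camera, name): "mask" (420x560 bool, what is visible of it) and "centre" ([column, row] in pixels, amid what is visible of it).
- tip_of(camera, name): "centre" ([column, row] in pixels: a listed point, or the origin of a listed thing).
The state is a dict: "clock": time; "q": joint angles; "joint_velocities": joint speeds; "tau": joint torques, N m; "position": TCP position; "eef_rot": TCP orientation; "contact_force": force on the tool from outside, world axes, zero at the start; "wrist_torque": the same for the moment, N m; "finger_gap": opening from 0.0 (shut) to 1.0 (fully open); "grasp_force": force on a finger pad.
Only numpy, scipy, OpenCV 4.12 (cv2) and the standard library are available. Lean on these libraries where they do the work, as an engineer would, in place of code of your own. Each camera call takes 0.05 s, during which the arm holds its last target. There are 200 camera calls.

## Task

Weigh the deeper of the two metal parts baskets: hang it by its loop handle on the hook of the bench balance, in the dip of the hook. The hook sinks on its spring under load, so lower the basket slowly until the balance carries its full weight before letting go; the hook must never drop or spring up. Leave the basket hanging free and still, and leave everything else on the bench where it is.

Things in the scene. Friction and masses are not known exactly. Their poses are not given: they have to be found in the camera images.
- deep_basket: The basket to weigh: bare steel open box 80 (local x) x 70 (local y) x 55 mm high, black plastic tab bundles fixed inside, a rigid wire bail with a narrow loop over it. Mass unknown, 0.3 to 0.95 kg, centred. Origin: centre of the underside, z up; top of the loop 129 mm above it. The other basket looks the same but is only 30 mm deep.
- deep_basket_loop (a point): Middle of the underside of its loop's level top bar, 121 mm above the basket's origin, axes as the basket's. The loop is 8 mm wire in the local y-z plane: two legs at local +y and -y, 44 mm over their outsides, 28 mm inside, upright for 40 mm below the bar, then splayed to the walls. Pinch both legs from above, closing along local y; the hook passes through along local x.
- shallow_basket: The other basket, to be left alone: same plan, same bail and loop, standing like the deep one on flat brown paper (up to 4 mm over the bench), but its box is only 30 mm high, top of the loop 104 mm above its origin (centre of the underside).
- balance: Bench hook balance, fixed to the bench: grey base plate 150 x 130 x 14 mm, upright 30 mm square aluminium column, top 340 mm above the bench. Origin: centre of the base's underside, under the column. Its hook points along the balance's local -x.
- hook_seat (a point): Top surface of the hook (10 mm round steel bar) at the lowest point of its dip, 110 mm from the column's axis along the balance's local -x, 290 mm above the bench unloaded; moves with the hook, axes as the balance's. The free end turns up to a tip 28 mm out from here and 24 mm above. Inward the bar rises 8 mm and runs level to the carriage, 72 mm behind here; column 95 mm behind.
- hook (a joint): How far the hook has sunk (m), 0 unloaded to 0.145. A lightly damped spring holds it up: it stays at 0 up to 0.3 N and sinks 14.3 mm for each newton more (70 N per m). The balance is spoilt if the hook ever moves faster than 0.10 m/s, down or up, as happens when a load is let go more than about 10 mm from the height where the spring just carries it.
- tally_counter: Bystander: round grey tally counter, 49 x 50 x 19 mm, origin at the centre of its underside.
- glue_bottle: Bystander: upright white glue bottle with red tip, 36 mm diameter, 112 mm high, origin at the centre of its underside.
- tape_roll: Bystander: roll of brown tape, 92 mm diameter, 48 mm high, origin at the centre of its underside.
- keys: Bystander: bunch of keys with red fob, 84 x 118 x 8 mm, origin at the centre of its underside.
- loose_tab: Bystander: one black plastic tab, 21 x 31 x 5 mm, origin at the centre of its underside.

How it is judged:
By the outcome, as a careful person would: the job done as asked, in the order asked, and still so for the second after the job is handed in, with the robot touching nothing.
It also fails if it takes over 61 s, if anything falls off the work surface, if the arm or the gripper's body presses on something with over 40 N, if the wrist force passes 120 N, or if a joint passes its speed limit or range.

## Working session

There is one attempt and no reset: what is moved stays moved. The work goes in short steps, each a Python script; the robot and the scene stay as the last script left them, time stands still between calls to the robot, and variables do not carry over. Pictures are saved under pics/ and viewed, at most 11 in all, crops included, and the job is handed in when it is done.

```bash
ls; mkdir -p pics
cat > h.py <<'E'
from cell import *
import numpy as np, cv2
def ray(f,p,T):
    u=np.array([(p[0]-f["cx"])/f["fx"],(p[1]-f["cy"])/f["fy"]]);x=u.copy()
    for _ in range(30): x=u/(1+f["k1"]*(x@x))
    d=T[:3,:3]@np.array([x[0],x[1],1]);return T[:3,3],d/np.linalg.norm(d)
def proj(f,P,T):
    c=np.linalg.inv(T)@np.append(P,1);x=c[:2]/c[2];x=x*(1+f["k1"]*(x@x))
    return np.array([x[0]*f["fx"]+f["cx"],x[1]*f["fy"]+f["cy"]])
def atz(f,p,T,z):
    o,d=ray(f,p,T);return o+d*(z-o[2])/d[2]
def tri(rs):
    A=np.zeros((3,3));b=np.zeros(3)
    for o,d in rs:
        M=np.eye(3)-np.outer(d,d);A+=M;b+=M@o
    X=np.linalg.solve(A,b);return X,[np.linalg.norm((np.eye(3)-np.outer(d,d))@(X-o)) for o,d in rs]
def save(f,n): cv2.imwrite("pics/"+n,cv2.cvtColor(f["img"],cv2.COLOR_RGB2BGR))
E
python3 - <<'E'
from h import *
np.set_printoptions(precision=4,suppress=True)
F={}
for c in("side","top"):
    F[c]=grab_frame(c);save(F[c],c+"0.png");print(c,F[c]["cam_to_world"],F[c]["fx"],F[c]["k1"])
R={}
for n in["deep_basket","shallow_basket","balance","deep_basket_loop","hook_seat","glue_bottle","tape_roll","tally_counter","keys","loose_tab"]:
    for c in F:
        r=tip_of(c,n);print(n,c,[(np.round(k["centre"],1),round(k["score"],2)) for k in r[:3]])
        if r:R[n,c]=ray(F[c],r[0]["centre"],F[c]["cam_to_world"])
    if all((n,c) in R for c in F):print("   ",*tri([R[n,c] for c in F]))
print(get_state())
E
```

```text
pics
side [[ 0.8682 -0.1606  0.4695 -0.0193]
 [-0.4955 -0.3316  0.8028 -0.8788]
 [ 0.0267 -0.9297 -0.3675  0.6139]
 [ 0.      0.      0.      1.    ]] 399.9408926435976 0.037050099346912814
top [[ 0.0011 -0.9952  0.0975  0.3712]
 [-0.9999 -0.0022 -0.0106  0.0668]
 [ 0.0108 -0.0975 -0.9952  1.7605]
 [ 0.      0.      0.      1.    ]] 523.2631946147159 -0.20337890609157436
deep_basket side [(array([292.4, 315.9]), 0.86)]
deep_basket top [(array([350.5, 251. ]), 0.65)]
    [ 0.4292 -0.2092  0.0059] [np.float64(0.003996436662928013), np.float64(0.003996436662928084)]
shallow_basket side [(array([348.6, 366. ]), 0.95)]
shallow_basket top [(array([402. , 246.5]), 0.97)]
    [ 0.4483 -0.3919 -0.0031] [np.float64(0.0006563111629169725), np.float64(0.0006563111629168989)]
balance side [(array([333.8, 250.3]), 0.7)]
balance top [(array([284.8, 166.3]), 0.9), (array([142.1, 255.3]), 0.39)]
    [0.7191 0.0113 0.0088] [np.float64(0.0017356304164411968), np.float64(0.0017356304164410311)]
deep_basket_loop side [(array([298.4, 271. ]), 0.83), (array([272.9, 218.1]), 0.6)]
deep_basket_loop top [(arr
[... 1128 characters left out ...]
0.00353263940899528)]
loose_tab side [(array([287.1, 354.4]), 0.44)]
loose_tab top [(array([379.2, 272.1]), 0.35)]
    [ 0.3564 -0.3077 -0.0011] [np.float64(0.005171828033872889), np.float64(0.005171828033872987)]
{'clock': 1.1, 'q': array([ 1.1578,  0.3262, -0.1926,  1.052 ,  0.    ,  1.4366]), 'joint_velocities': array([-0.0006, -0.    , -0.0003, -0.0005,  0.0001,  0.0014]), 'tau': array([ -0.0004, -44.3341,  26.2761,   0.0011,  -0.0003,  -0.    ]), 'position': array([0.1514, 0.5288, 0.2313]), 'eef_rot': array([0.4365, 3.1111, 0.0001]), 'contact_force': array([0.1437, 0.4387, 0.9338]), 'wrist_torque': array([-0.0369, -0.021 , -0.055 ]), 'grasp_force': 0.0, 'finger_gap': 1.0012229082771622}
```

View pics/side0.png

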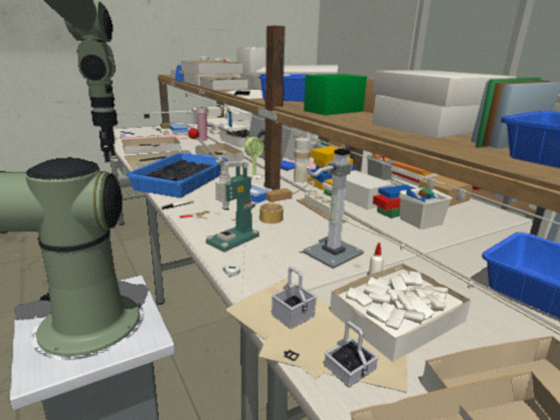

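View pics/top0.png

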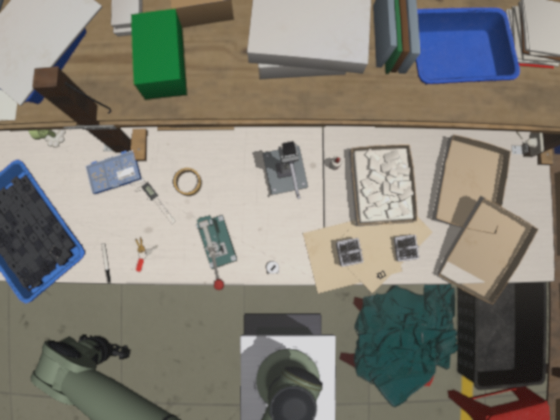

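The side view shows the deep basket at (293,305) with its loop at (294,275), the shallow one at (350,358) and the column at (340,210). In the top view the deep basket is at (349,250), the shallow one at (405,247) and the hook runs from (287,155) to (297,193). I'll look from above with the wrist camera next.

```bash
cat >> h.py <<'E'
from scipy.spatial.transform import Rotation as Rn
np.set_printoptions(precision=4,suppress=True)
def down(a):
    "tool down, closing direction (tool y) at world yaw a"
    y=np.array([np.cos(a),np.sin(a),0]);z=np.array([0,0,-1.]);return Rn.from_matrix(np.c_[np.cross(y,z),y,z]).as_rotvec()
def wrist():
    s=get_state();f=grab_frame("wrist");T=np.eye(4);T[:3,:3]=Rn.from_rotvec(s["eef_rot"]).as_matrix();T[:3,3]=s["position"]
    f["cam_to_world"]=T@f["T_tool_cam"];return f
def F(n=12):
    v=[]
    for _ in range(n): v.append(get_state()["contact_force"]);sleep(.02)
    return np.mean(v,0)
E
python3 - <<'E'
from h import *
import pickle
s=get_state();print(Rn.from_rotvec(s["eef_rot"]).as_matrix())
move_l([0.151,0.45,0.42],0.3)
for a in (np.pi/2,-np.pi/2):print(a,ik([0.40,-0.2,0.40],down(a)),ik([0.6,-.03,.4],down(a)))
movep([0.40,-0.2,0.40],down(np.pi/2))
f=wrist();save(f,"w1.png");print(f["T_tool_cam"],f["fx"])
for n in("deep_basket","deep_basket_loop","shallow_basket","loose_tab"):
    for r in tip_of("wrist",n)[:2]:
        z={"deep_basket_loop":.123}.get(n,.002);print(n,r["centre"],r["score"],atz(f,r["centre"],f["cam_to_world"],z))
pickle.dump(f,open("w1.pkl","wb"))
movep([0.50,-0.03,0.45],down(np.pi/2))
f=wrist();save(f,"w2.png")
for r in tip_of("wrist","hook_seat")[:2]:print(r["centre"],r["score"],atz(f,r["centre"],f["cam_to_world"],.29))
pickle.dump(f,open("w2.pkl","wb"))
print(get_state()["clock"],get_state()["contact_force"])
E
```

```text
[[-0.9614  0.2752  0.    ]
 [ 0.2752  0.9614  0.    ]
 [ 0.      0.     -1.    ]]
1.5707963267948966 [-0.629   0.0719 -0.0865  1.4124  0.     -0.629 ] [-0.1728  0.3875  0.3204  1.5036  0.     -0.1728]
-1.5707963267948966 [-0.629   0.0719 -0.0865  1.4124  0.      2.5126] [-0.1728  0.3875  0.3204  1.5036  0.      2.9688]
[[ 0.0001 -0.9526 -0.3043  0.0772]
 [ 1.      0.0001 -0.0002  0.0004]
 [ 0.0002 -0.3043  0.9526 -0.1415]
 [ 0.      0.      0.      1.    ]] 295.608079428662
deep_basket [279.4, 171.2] 0.93 [ 0.4251 -0.2072  0.002 ]
deep_basket [216.9, 129.9] 0.73 [ 0.3514 -0.3175  0.002 ]
deep_basket_loop [284.9, 188.2] 0.57 [ 0.4272 -0.1975  0.123 ]
shallow_basket [173.3, 177.2] 0.63 [ 0.4365 -0.4042  0.002 ]
loose_tab [215.9, 128.8] 0.72 [ 0.3496 -0.3191  0.002 ]
[297.5, 275.8] 0.77 [ 0.6013 -0.0144  0.29  ]
5.5833 [-0.613   0.7332  0.0774]
```

Run:
```python
import cv2,numpy as np
a=cv2.imread("pics/w1.png")[110:250,200:370];b=cv2.imread("pics/w2.png")[120:330,190:410]
a=cv2.resize(a,(400,329),interpolation=2);b=cv2.resize(b,(400,382),interpolation=2)
o=np.zeros((382,800,3),np.uint8);o[:329,:400]=a;o[:,400:]=b;cv2.imwrite("pics/c1.png",o)
```

```text
(no output)
```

View pics/c1.png

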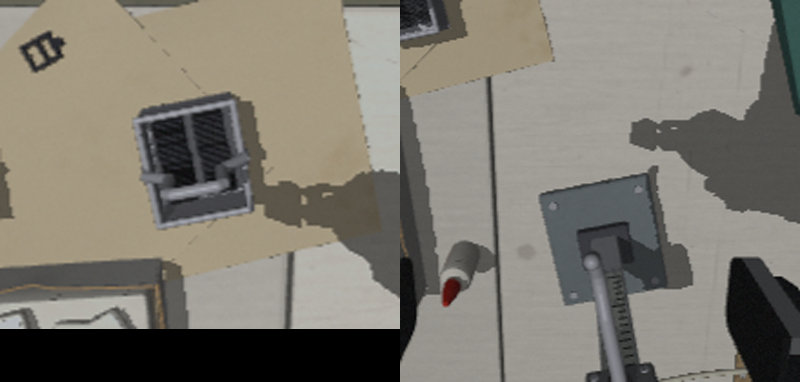

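View pics/w2.png

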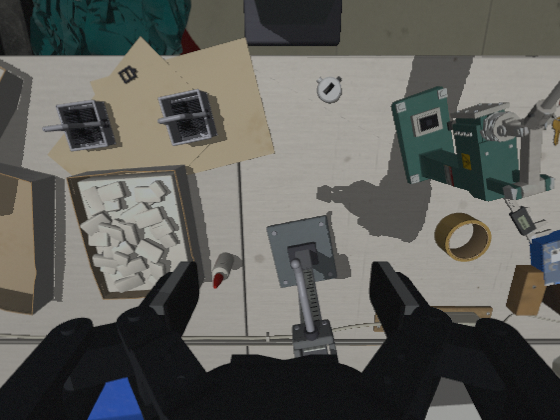

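The left half of the crop shows the deep basket with rim corners at about w1 (257,160), (301,150), (308,200) and (267,207), and the loop bar from (269,193) to (298,189). w2 shows the hook's tip at (296,264), its bar running to (313,340), and the base plate's corners. I'll fit both poses.

Run:
```python
from h import *
import pickle
from scipy.optimize import least_squares as ls
def fit(f,M,px,x0):
    def W(p):
        c,s=np.cos(p[2]),np.sin(p[2]);return [np.array([p[0]+c*m[0]-s*m[1],p[1]+s*m[0]+c*m[1],m[2]]) for m in M]
    r=ls(lambda p:np.ravel([proj(f,P,f["cam_to_world"])-q for P,q in zip(W(p),px)]),x0,loss="soft_l1")
    print(r.x,np.degrees(r.x[2]));print(r.fun.reshape(-1,2).round(1).tolist());return r.x
f=pickle.load(open("w1.pkl","rb"))
h=.003
fit(f,[(-.04,-.035,.055+h),(-.04,.035,.055+h),(.04,.035,.055+h),(.04,-.035,.055+h),(0,-.018,.125+h),(0,.018,.125+h)],
 [(257,160.1),(300.7,150.4),(307.5,199.7),(267.1,206.9),(269.5,192.5),(297,188.6)],[.43,-.203,.15])
g=pickle.load(open("w2.pkl","rb"))
b=fit(g,[(-.075,-.065,.014),(-.075,.065,.014),(.075,.065,.014),(.075,-.065,.014),(-.138,0,.309),(-.11,0,.29)],
 [(267,224.5),(327.5,215.7),(335.8,279.5),(280.8,287.8),(295.5,264),(297.5,275.8)],[.72,.01,.2])
c,s=np.cos(b[2]),np.sin(b[2]);print("seat",b[0]-.11*c,b[1]-.11*s)
```

```text
[ 0.4294 -0.2002  0.178 ] 10.197688667617147
[[0.7, 0.0], [-0.7, 2.1], [0.0, -0.5], [0.1, -0.8], [1.3, 0.2], [-1.7, -0.2]]
[0.7101 0.0086 0.1919] 10.994297378152734
[[-1.8, 2.3], [-0.8, -0.0], [0.8, -1.2], [-1.6, 0.2], [0.1, -0.9], [1.8, 0.7]]
seat 0.60214473244638 -0.012356110896123573
```

Run:
```python
from h import *
a=np.pi/2+.178
movep([.4294,-.2002,.21],down(a))
sleep(.3);f=wrist();T=f["cam_to_world"]
for r in tip_of("wrist","deep_basket_loop")[:2]:print(r["centre"],r["score"],atz(f,r["centre"],T,.123))
c,s=np.cos(.178),np.sin(.178)
W=lambda x,y,z:proj(f,np.array([.4294+c*x-s*y,-.2002+s*x+c*y,z]),T)
im=f["img"].copy()
for m in[(-.04,-.035,.058),(-.04,.035,.058),(.04,.035,.058),(.04,-.035,.058),(0,-.022,.131),(0,.022,.131),(0,0,.123)]:
    cv2.circle(im,tuple(int(v) for v in W(*m).round()),3,(255,0,0),1)
f["img"]=im;save(f,"w3.png");print(get_state()["clock"],F(),get_state()["finger_gap"])
```

```text
[283.8, 206.7] 0.69 [ 0.4255 -0.2007  0.123 ]
7.1417 [ 0.0193 -0.0292 -0.0027] 1.000614014826618
```

View pics/w3.png

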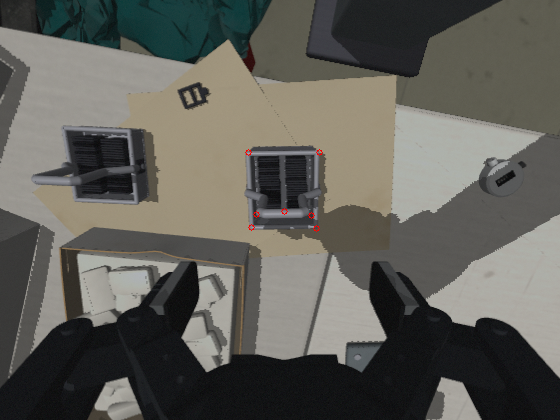

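The overlay matches the basket's rim (248–320, 150–230) and its loop bar at row 212. Next I grasp it, lift it and weigh it.

Run:
```python
from h import *
print(move_l([.429,-.2002,.088],.12,until_force=8))
grab(60);s=get_state();print(s["position"],s["finger_gap"],s["grasp_force"],F())
move_l([.429,-.2002,.13],.06);sleep(.3);print(F(20))
move_l([.429,-.2002,.30],.2);sleep(.4)
s=get_state();print(F(20),s["wrist_torque"],s["finger_gap"],s["grasp_force"],s["clock"])
f=wrist();save(f,"w4.png")
f=grab_frame("side");save(f,"s4.png");T=f["cam_to_world"]
im=cv2.resize(f["img"][130:350,200:420],(600,600),interpolation=2);f["img"]=im;save(f,"s4c.png")
```

```text
False
[ 0.4294 -0.2009  0.0886] 0.4973482963686931 60.05690909922123 [-0.8281 -1.9659  5.7315]
[-0.0223  0.0186 -6.4309]
[-0.0096  0.1145 -6.4446] [0.0668 0.0164 0.0808] 0.49794991945254824 61.69521555304527 12.0667
```

View pics/s4c.png

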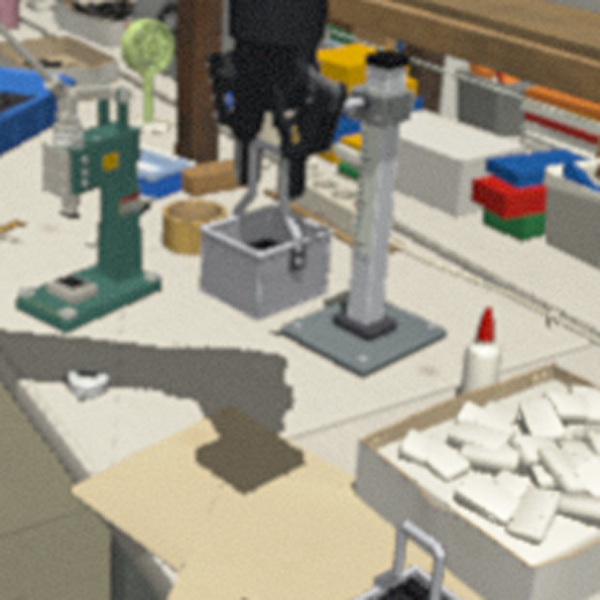

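The basket is held square, its weight is 6.44 N, and the gripper is clear of everything. That gives an expected sink of about 88 mm. Next I move to the pre-entry pose and check the alignment.

```bash
cat >> h.py <<'E'
YAW=.1919;D=np.array([np.cos(YAW),np.sin(YAW),0]);SEAT=np.array([.602,-.0133,.290]);OFF=.034
A=np.pi/2+YAW
def at(back,up): return SEAT-D*back+np.array([0,0,up-OFF])
E
python3 - <<'E'
from h import *
import pickle
movep(at(.11,.035),down(A));sleep(.5)
f=wrist();T=f["cam_to_world"];save(f,"w5.png")
for n in("hook_seat","deep_basket_loop"):
    for r in tip_of("wrist",n)[:2]:print(n,r["centre"],r["score"],atz(f,r["centre"],T,.29 if n[0]=="h" else .325))
g=grab_frame("side");Ts=g["cam_to_world"]
for n in("hook_seat","deep_basket_loop","deep_basket"):
    for r in tip_of("side",n)[:2]:print("side",n,r["centre"],r["score"])
L=at(.11,.035)+[0,0,OFF];print("exp side: seat",proj(g,SEAT,Ts),"loop",proj(g,L,Ts),"basket",proj(g,L-[0,0,.121],Ts),"w loop",proj(f,L,T),"w seat",proj(f,SEAT,T))
def mark(f,T,P): 
    cv2.circle(f["img"],tuple(int(v) for v in proj(f,P,T).round()),2,(255,0,0),1)
tip=SEAT-D*.028+[0,0,.024]
for P in(SEAT,tip,SEAT+D*.07+[0,0,.008],L):mark(f,T,P);mark(g,Ts,P)
a=cv2.resize(f["img"][100:400,150:410],(400,460),interpolation=2);b=cv2.resize(g["img"][110:271,250:390],(400,460),interpolation=2)
save({"img":np.hstack([a,b])},"c5.png");s=get_state();print(s["clock"],s["position"],F())
E
```

```text
deep_basket_loop [284.0, 302.4] 0.79 [ 0.4935 -0.0344  0.325 ]
side hook_seat [313.8, 173.1] 0.59
side deep_basket_loop [287.9, 164.7] 0.91
side deep_basket [281.9, 209.3] 0.81
exp side: seat [313.8651 172.838 ] loop [284.5855 167.1988] basket [283.0586 210.793 ] w loop [284.1585 303.4119] w seat [284.1727 414.1647]
14.0917 [ 0.494  -0.0343  0.291 ] [-0.235  -0.1032 -6.5128]
```

View pics/c5.png

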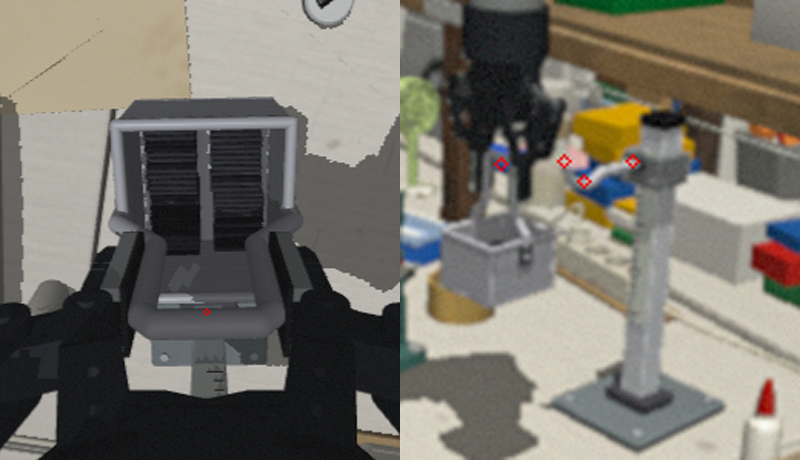

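Marks and detections agree within about 2 px. In the side crop the seat mark at (584,181) lies in the dip. I'll enter and lower partly.

Run:
```python
from h import *
hit=move_l(at(0,.034),.06,until_force=5);sleep(.4);print(hit,F(15))
if not hit:
    move_l(at(0,.006),.03,until_force=3);sleep(.3);print(get_state()["position"],F(15))
    for u in(-.012,-.035,-.06):
        move_l(at(0,u),.025);sleep(.4);s=get_state();w=F(15);print(u,s["position"]-at(0,0),w,"sink",(6.44+w[2]-.3)/70,s["wrist_torque"],s["clock"])
g=grab_frame("side");Ts=g["cam_to_world"]
for n in("hook_seat","deep_basket_loop"):
    for r in tip_of("side",n)[:1]:print(n,r["centre"],r["score"])
im=cv2.resize(g["img"][120:280,240:400],(600,600),interpolation=2);save({"img":im},"c6.png");print(get_state()["clock"])
```

```text
False [ 0.0907 -0.0239 -6.623 ]
[ 0.6021 -0.0133  0.2621] [-0.0535 -0.0591 -6.5137]
-0.012 [ 0.     -0.     -0.0119] [ 0.4686 -0.236  -5.6927] sink 0.006389576245246213 [-0.0103 -0.0829 -0.0274] 19.825
-0.035 [ 0.0001 -0.     -0.0349] [ 0.9328 -0.009  -4.0568] sink 0.029759961370415335 [ 0.004  -0.1137 -0.0096] 21.5417
-0.06 [ 0.0001 -0.     -0.06  ] [ 1.154  -0.3187 -2.4545] sink 0.05264930324488157 [-0.0558 -0.1992 -0.0242] 23.3417
hook_seat [314.6, 190.5] 0.72
deep_basket_loop [315.4, 190.5] 0.94
23.7417
```

View pics/c6.png

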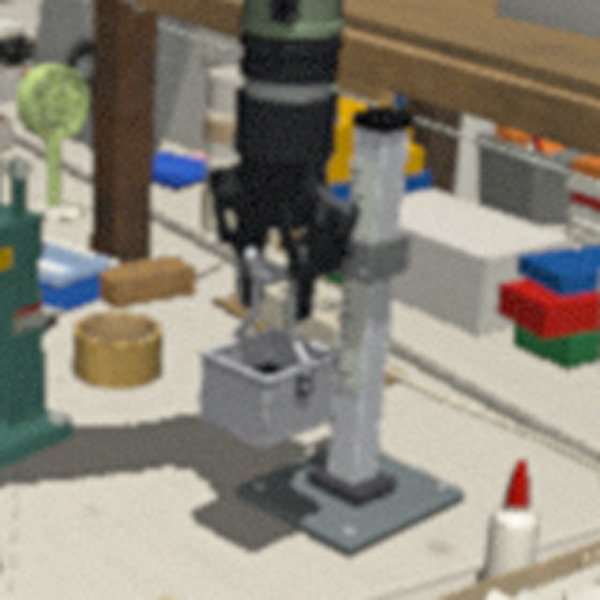

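The loop sits on the hook near the tip, with image positions coinciding at (315,190). The sideways force of +1.1 N says it is riding slightly on the slope toward the tip, so I'll probe along the hook axis for the bottom of the dip.

Run:
```python
from h import *
for b in(.002,.004,.006,.004,.002):
    move_l(at(-b,-.06),.02);sleep(.25);w=F(12);print(b,w@D,w[2],get_state()["clock"])
```

```text
0.002 -3.3872209432678466 -2.354113469584179 24.4417
0.004 -0.8912790320309499 -2.0951132159620283 25.1417
0.006 -4.105268151712858 -2.282144846569573 25.8417
0.004 1.843553924105023 -2.18581110793215 26.5417
0.002 -0.2150225912269186 -2.148893408765153 27.2417
```

Run:
```python
from h import *
u=-.06
for i in range(4):
    w=F(15)[2]
    if abs(w)<.12: break
    u+=np.clip(w/70,-.03,.03); move_l(at(-.002,u),.02);sleep(.5);v=F(20);s=get_state();print(u,v,v@D,s["wrist_torque"],s["clock"])
f=wrist();g=grab_frame("side")
a=cv2.resize(f["img"][100:400,150:410],(400,460),interpolation=2);b=cv2.resize(g["img"][130:291,250:390],(400,460),interpolation=2)
save({"img":np.hstack([a,b])},"c7.png")
```

```text
-0.09 [-4.3122 -1.9687 -0.0917] -4.608553346057781 [-0.3087  0.8317  0.049 ] 29.975
-0.0935017054809578 [-4.2255 -1.5672  0.1361] -4.446887451495179 [-0.2845  0.7314 -0.03  ] 31.3833
```

View pics/c7.png

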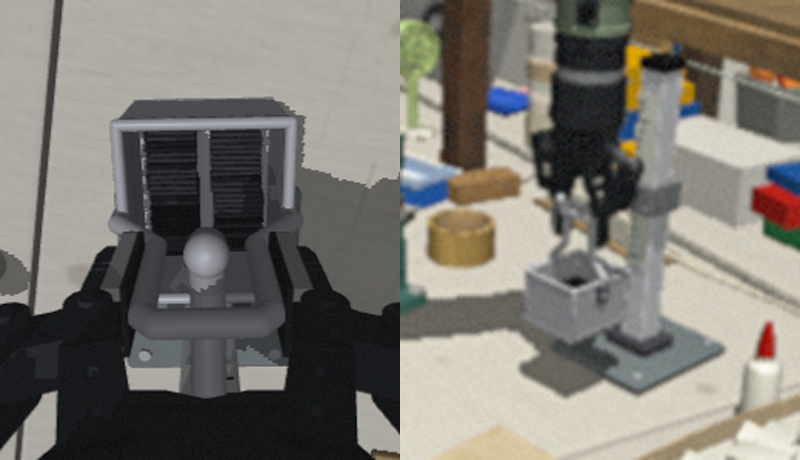

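Run:
```python
from h import *
for b in(.0,-.002,0.):
    move_l(at(-b,-.0935),.02);sleep(.3);w=F(15);s=get_state();print(b,w,w@D,s["wrist_torque"],s["clock"])
f=wrist();T=f["cam_to_world"];save(f,"w8.png");p=get_state()["position"]
for n in("hook_seat","deep_basket_loop"):
    for r in tip_of("wrist",n)[:1]:print(n,r["centre"],r["score"],(atz(f,r["centre"],T,p[2]+.036)-p)@D)
g=cv2.cvtColor(f["img"],cv2.COLOR_RGB2GRAY)
print("exp bar row",proj(f,p+[0,0,.044],T))
for b in(.028,.023):
  for z in(.019,.024):print(b,z,proj(f,p-D*b+[0,0,.036+z],T))
cv2.imwrite("pics/c8.png",cv2.resize(cv2.imread("pics/w8.png")[220:340,210:360],(750,600),interpolation=2))
```

```text
0.0 [4.7555 1.1231 0.1141] 4.882371054139064 [ 0.2227 -0.8501 -0.0345] 32.5333
-0.002 [ 2.6513 -0.3623  0.2565] 2.5335550105015763 [-0.0903 -0.4694  0.01  ] 33.3333
0.0 [-3.5268 -0.5187  0.0772] -3.5609878470594407 [-0.1113  0.6421  0.0257] 34.1333
hook_seat [283.4, 309.9] 0.63 0.0018533104036580984
deep_basket_loop [282.9, 303.6] 0.91 -0.0012588688734531353
exp bar row [283.3019 318.7753]
0.028 0.019 [283.211  269.6847]
0.028 0.024 [283.1795 277.7222]
0.023 0.019 [283.2185 282.9593]
0.023 0.024 [283.1879 291.5369]
```

View pics/c8.png

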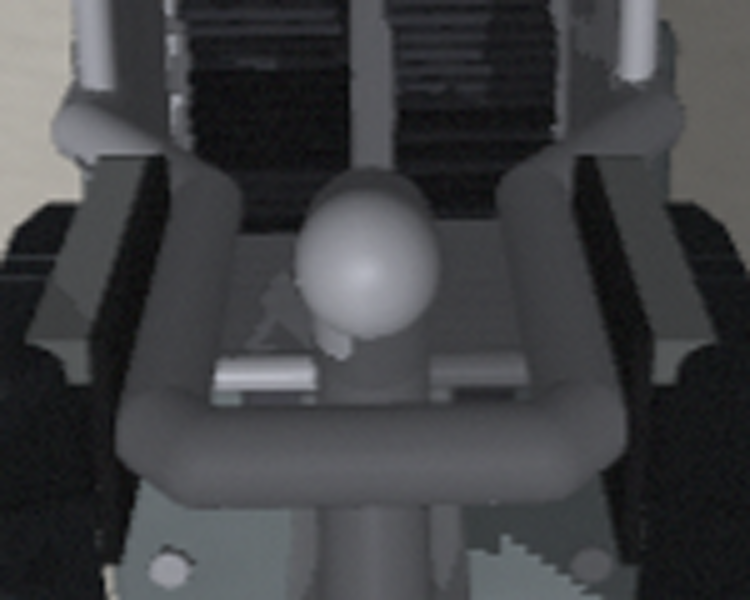

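The bar (crop row 452) lies behind the tip ball (row 262) as expected at the seat, within about 2 mm. The sideways force is only stick friction, so I relax it and then release.

Run:
```python
from h import *
b=.002;move_l(at(-b,-.0935),.02);sleep(.2)
u=-.0935
for i in range(5):
    w=F(12);l=w@D;print(b,u,w,l)
    if abs(l)<.6 and abs(w[2])<.25: break
    b+=np.clip(l/4500,-.001,.001);u+=np.clip(w[2]/70,-.003,.003) if abs(w[2])>.2 else 0
    move_l(at(-b,u),.01);sleep(.3)
grab(20);sleep(.2);print(F(12),get_state()["clock"])
```

```text
0.002 -0.0935 [-2.3861  0.3567  0.2436] -2.2743031258532516
0.001494599305365944 -0.0905 [2.3155 1.6112 0.0523] 2.580328240657141
0.002068005581067531 -0.0905 [1.4997 1.5583 0.2116] 1.7693867340201184
0.0024612026330720015 -0.0875 [-1.3322  0.3554 -0.2704] -1.239913045288137
0.002185666400785749 -0.0905 [-1.4306  0.385  -0.1814] -1.3309210792695272
[ 0.9279  1.2537 -0.132 ] 39.7083
```

Run:
```python
from h import *
let_go();sleep(.4);print(F(6))
p=get_state()["position"]
print(move_l(p+[0,0,.12],.08,until_force=4));p=get_state()["position"]
move_l(p-D*.12+[0,0,.03],.15);sleep(1.0)
g=grab_frame("side")
for n in("hook_seat","deep_basket_loop","deep_basket"):
    for r in tip_of("side",n)[:1]:print(n,r["centre"],r["score"])
sleep(1);g2=grab_frame("side")
print("diff",np.abs(g["img"].astype(int)-g2["img"]).mean(),get_state()["clock"])
for n in("hook_seat","deep_basket_loop","deep_basket"):
    for r in tip_of("side",n)[:1]:print(n,r["centre"],r["score"])
save({"img":cv2.resize(g2["img"][120:280,240:400],(600,600),interpolation=2)},"c9.png")
```

```text
[ 0.1826 -0.2048 -0.2931]
False
hook_seat [310.5, 205.3] 0.62
deep_basket_loop [315.3, 201.4] 0.83
deep_basket [306.3, 242.1] 0.81
diff 2.5662443310657594 45.5833
hook_seat [311.1, 201.9] 0.63
deep_basket_loop [313.3, 203.1] 0.79
deep_basket [309.0, 239.3] 0.58
```

View pics/c9.png

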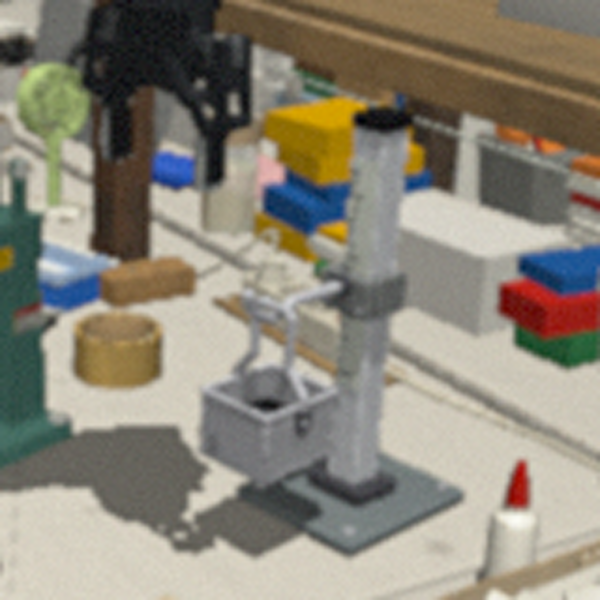

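The basket hangs by its loop in the dip (crop (270,300)) with nothing touching it. A quick stillness check, then I hand it in.

Run:
```python
from h import *
I=[]
sleep(3)
for _ in range(8):
    I.append(cv2.cvtColor(grab_frame("side")["img"],cv2.COLOR_RGB2GRAY)[214:262,286:332]);sleep(.12)
t=I[0][6:-6,6:-6].astype(np.float32)
print([np.round(cv2.phaseCorrelate(t,i[6:-6,6:-6].astype(np.float32))[0],2).tolist() for i in I[1:]])
s=get_state();print(s["clock"])
if s["clock"]<57: sleep(2)
print(sign_off())
```

```text
[[0.05, -0.02], [0.02, -0.08], [0.04, -0.08], [0.05, -0.01], [0.01, 0.01], [0.12, -0.01], [0.09, 0.02]]
50.0667
the job is handed in; nothing more can be done
None
```

The deep basket is hanging free and still by its loop in the dip of the balance hook. It weighs about 6.4 N (0.66 kg), nothing else on the bench was touched, and the job is handed in at about 52 s of the 61 s allowed.

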